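# Lay out the guest tray beside the basin

### The job

Lay out the guest tray on the vanity counter. On the round cork pads along its back stand the amber hand wash at the end nearest the basin, the blue tumbler at the other end and the green lotion between them, each upright and centred on its pad; in front of the lotion, centred on the oblong pad, lay the slatted soap dish lengthwise along the tray, with the soap flat on top of it, centred and lengthwise too. Set things down rather than dropping them, knock nothing over, and leave the bowl, the hare and the plant where they are.

Things in the scene. Friction and masses are not known exactly. Their poses are not given: they have to be found in the camera images.
- handwash_center (a point): Hand wash: squat round amber glass bottle, 60 mm in diameter up to 62 mm, then a shoulder and a short black pump, 100 mm tall in all; pale paper label. Stands upright; 180 to 310 g. This point is on its axis, 50 mm above its underside, z up.
- lotion_center (a point): Hand lotion: slim round green bottle, 44 mm in diameter up to 62 mm, with a silver cap, 92 mm tall in all; cream label. Stands upright; 90 to 160 g. This point is on its axis, 46 mm above its underside, z up.
- tumbler_center (a point): Tumbler: squat open blue ceramic beaker, empty, mouth up, 56 mm in diameter at the foot and 62 mm at the rim, 72 mm tall, wall 4 mm, 200 g. This point is on its axis, 36 mm above its underside, z up.
- dish_center (a point): Soap dish: pale wooden duckboard of four slats on two cross feet, open at the sides and flat on top, 120 mm long, 58 mm wide, 22 mm high, 110 g. This point is its centre, 11 mm above its underside; y runs along its length, x across it, z up. The feet are the lowest 11 mm, the outer slats form the sides from 11 to 22 mm.
- soap_center (a point): Bar of soap: rigid pink block with rounded edges, 80 mm long, 48 mm wide, 27 mm high, 80 to 120 g, lying flat. This point is its centre, 13.5 mm above its underside; y runs along its length, x across it, z up.
- tray: Dark wooden tray, fixed, 260 mm deep (x), 360 long (y); floor 8 mm thick, rim 8 mm wide, 14 mm high. Origin: centre of underside; x to its back (away from the robot), y to its left seen from the robot; turned up to 15 degrees. Flush cork pads: three round, 76 mm, along the back at x = 55, y = -115, 0, 115 mm; one oblong, 140 mm along y by 80 mm, at x = -55, y = 0.
- basin: Wash basin: white round bowl on the counter, 280 mm across, 100 mm high, with a chrome tap 230 mm high on its -x side; fixed, far out to the left or to the right of the tray. Origin: centre of its underside. The other side holds a fixed wooden crate of white paper rolls, 250 by 240 mm, 110 mm high.
- bowl: Bystander: empty brown turned wooden bowl, 104 mm in diameter, 55 mm high, loose among the things. Origin: centre of its underside.
- hare: Bystander: dark cast-metal hare, 175 mm long (y), 75 mm wide, 120 mm high, loose on the counter beyond the tray. Origin: centre of its underside.
- plant: Bystander: green succulent in a terracotta pot, 92 mm in diameter at the rim, about 135 mm high, loose on the counter beyond the tray. Origin: centre of its underside.
Not all that is in view belongs to the job. Leave any black or yellow look-alike of the part that bears soap_center alone.

How it is judged:
At the end, for the whole second after the job is handed in: Hand wash, lotion, tumbler and dish stand on the tray within 13 mm (along and across) of their pads' centres, upright within 6 degrees, the dish within 10 degrees of the tray's length; soap flat on the dish within 12 mm of its centre and 11 degrees of its length; all at rest (below 20 mm/s) (x of handwash_center in the frame of tray between 0.042 and 0.068 m and x of tumbler_center in the frame of tray between 0.042 and 0.068 m and x of lotion_center in the frame of tray between 0.042 and 0.068 m and y of lotion_center in the frame of tray between -0.013 and 0.013 m and x of dish_center in the frame of tray between -0.068 and -0.042 m and y of dish_center in the frame of tray between -0.013 and 0.013 m and ((y of basin in the frame of tray above 0 m and y of handwash_center in the frame of tray between 0.102 and 0.128 m and y of tumbler_center in the frame of tray between -0.128 and -0.102 m) or (y of basin in the frame of tray below 0 m and y of handwash_center in the frame of tray between -0.128 and -0.102 m and y of tumbler_center in the frame of tray between 0.102 and 0.128 m)) and z of handwash_center in the frame of tray between 0.053 and 0.063 m and z of lotion_center in the frame of tray between 0.049 and 0.059 m and z of tumbler_center in the frame of tray between 0.039 and 0.049 m and z of dish_center in the frame of tray between 0.014 and 0.024 m and z of soap_center in the frame of tray between 0.0385 and 0.0485 m and angle between each of handwash_center, lotion_center, tumbler_center, dish_center's own z axis and vertical below 0.1 rad and x of soap_center in the frame of dish_center between -0.012 and 0.012 m and y of soap_center in the frame of dish_center between -0.012 and 0.012 m and angle between the z axis of soap_center and the z axis of tray, either way round below 0.12 rad and angle between the y axis of dish_center and the y axis of tray, either way round below 0.17 rad and angle between the y axis of soap_center and the y axis of dish_center, either way round below 0.2 rad and linear speed of each of handwash, lotion, tumbler, dish, soap below 0.02 m/s); the robot touches nothing.
It fails at once if the bowl was pushed from its place (more than 20 mm) (distance of bowl from where it was at the start of the episode above 0.02 m).
It fails at once if the hare was pushed from its place (more than 20 mm) (distance of hare from where it was at the start of the episode above 0.02 m).
It fails at once if the plant was pushed from its place (more than 20 mm) (distance of plant from where it was at the start of the episode above 0.02 m).
It fails at once if the hand wash, the lotion or the tumbler was knocked over (tipped more than 45 degrees) (angle between any of handwash_center, lotion_center, tumbler_center's own z axis and vertical above 0.785 rad).
It fails at once if a thing was dropped or thrown (faster than 0.7 m/s, the speed of a 25 mm fall, with no finger on it) ((linear speed of handwash above 0.7 m/s and contact force between handwash and the fingers below 0.01 N) or (linear speed of lotion above 0.7 m/s and contact force between lotion and the fingers below 0.01 N) or (linear speed of tumbler above 0.7 m/s and contact force between tumbler and the fingers below 0.01 N) or (linear speed of dish above 0.7 m/s and contact force between dish and the fingers below 0.01 N) or (linear speed of soap above 0.7 m/s and contact force between soap and the fingers below 0.01 N)).
It also fails if it takes over 134 s, if anything falls off the work surface, if the arm or the gripper's body presses on something with over 40 N, if the wrist force passes 120 N, or if a joint passes its speed limit or range.

### The arm

A 6-joint arm with a two-finger parallel gripper is mounted at the origin on the work surface. World frame = base frame: x ahead of the robot, y to its left, z up, the work surface at z = 0. Lengths are in m, angles in rad, forces in N, time in s.
With the tool pointing down it reaches from about 0.35 to 0.775 m from the base axis. Payload 7.3 kg.
Tool frame: the origin (TCP) lies on the centre line of the jaws, within the pads' length; the fingertips stand 11 mm ahead of it and the grasp point (between the pads) lies 8 mm behind it; z points along the fingers, y is the direction in which the jaws open and shut (so a half turn about z gives the same grasp; the last joint's range is limited). The gripper opens to 92 mm and grips with 3 to 60 N. Pads are 19 mm wide; open, the fingers measure 130 mm over their backs; the gripper's body (75 mm by 190 mm) begins 47 mm behind the grasp point.
Start: joints at [1.126, 0.342, 1.524, -0, 1.275, -0.146], TCP at [0.155, 0.502, 0.238] pointing down, gripper open.
Joint ranges: [-2.53, 2.53], [-0.77, 2.02], [0.04, 2.7], [-1, 4.14], [0.28, 2.66], [-3.11, 3.11]. Speed limits (rad/s): [2.57, 2.57, 3.14, 3.14, 3.14, 3.14].

### API

Orientations are given as [roll, pitch, yaw] about the fixed x, y, z axes, in that order (R = Rz(yaw) Ry(pitch) Rx(roll)).
In Python, from cell import robot gives the robot as it stands.
- The arm moves only by the tool jog_arm, never from a script. Its argument "deltas" is one flat list of numbers, 6 for each row, row after row: the shift along the world's x, y, z in units of 0.1 m (1.0 is 0.1 m), then the turn, a rotation vector about the world's x, y, z in units of 90 degrees (1.0 is 90 degrees). A call has 1 to 5 rows; each row is the pose to reach, as a shift and turn from the pose commanded when the call began; what a row does not reach only later rows make up. A row lasts 1/12 s, in which the tool goes at most 41.7 mm and 7.16 degrees, less where a joint would pass 70% of its speed; a pose out of reach is approached as far as the arm can. A call with a number of a shift or a turn outside -1 to 1 is refused whole. A call with a gripper value outside its range is refused whole. "claw" is the opening, from 0 (shut) to 1 (fully open), set as the call begins (left out, the last holds). The fingers move at their own pace and stop on an object; "newtons" is the grip in N (left out, the last holds). Time passes only in rows, so rows that repeat a pose let the fingers close. It gives the time, the measured TCP pose, the force and the opening at its end, in the units of the state.
- robot.observe(): the state, without advancing time (a new reading comes with each control period).
- robot.read_camera(name): name is "side" or "top" or "wrist"; returns the picture (480x640x3 uint8, red, green, blue); there is no depth.
- robot.camera_params(name): a dict with "fx", "fy", "cx", "cy" (pixels), "R" (3x3) and "t" (3): a world point X has camera coordinates R X + t. Camera axes: x right, y down, z forward; pixel columns grow to the right and rows downward; lengths in m; the calibration is good to about 2 mm. The wrist camera is an equidistant fisheye: a pixel r from the principal point sees the ray r / f radians off the axis. A picture is of the moment at which its call begins: read the wrist's pose just before it. camera_params takes no time and is no camera call; for the wrist camera it gives the pose at the moment of the call.
- robot.hand_in(): hands the job in, once; it reports no verdict.
The state is a dict: "time": time; "qpos": joint angles; "qvel": joint speeds; "joint_efforts": joint torques, N m; "tool_pos": TCP position; "tool_rot": TCP orientation; "contact_force": force on the tool from outside, world axes, zero at the start; "torque": the same for the moment, N m; "opening": finger opening in m.
Only numpy, scipy, OpenCV 4.12 (cv2) and the standard library are available. Lean on these libraries where they do the work, as an engineer would, in place of code of your own. Each camera call takes 0.05 s, during which the arm holds its last target. There are 200 camera calls.

## Working session

There is one attempt and no reset: what is moved stays moved. The work goes in short steps, Python scripts to look and compute and a tool call to move; the robot and the scene stay as the last step left them, time stands still between calls to the robot, and variables do not carry over. Pictures are saved under pics/ and viewed, about 12 in all and at most 16, crops included, and the job is handed in when it is done.

Besides the shell and the picture viewer there is one more tool, called after "Request:" as a command line: name --argument value ..., lists and objects as JSON in quotes. jog_arm: Moves the arm, as the interface text tells. Its arguments: {"type":"object","properties":{"deltas":{"type":"array","items":{"type":"number"}},"claw":{"type":"number"},"newtons":{"type":"number"}},"required":["deltas"]}

```bash
mkdir -p pics; ls
cat > h.py <<'E'
import numpy as np, cv2
from cell import robot
def snap(n,f):
    p=robot.camera_params(n); im=robot.read_camera(n); cv2.imwrite('pics/'+f+'.png',im[:,:,::-1]); np.savez('pics/'+f+'.npz',**{k:np.array(v) for k,v in p.items()}); return im,p
def load(f):
    return cv2.imread('pics/'+f+'.png')[:,:,::-1], dict(np.load('pics/'+f+'.npz'))
def ray(p,u,v,fish=False):
    x,y=(u-p['cx'])/p['fx'],(v-p['cy'])/p['fy']
    if fish:
        r=np.hypot(x,y); s=np.sin(r)/max(r,1e-9); d=np.array([x*s,y*s,np.cos(r)])
    else: d=np.array([x,y,1.])
    R=np.array(p['R']);t=np.array(p['t']); return -R.T@t, R.T@d
def onz(p,u,v,z,fish=False):
    c,d=ray(p,u,v,fish); return c+d*(z-c[2])/d[2]
E
python3 - <<'E'
from h import *
snap('top','top0');snap('side','side0')
o=robot.observe();print(o)
for n in('top','side','wrist'):
    p=robot.camera_params(n);print(n,p, -np.array(p['R']).T@np.array(p['t']))
E
```

```text
pics
{'time': 0.1, 'qpos': array([ 1.12596527e+00,  3.42682976e-01,  1.52488277e+00, -2.58908908e-05,
        1.27535720e+00, -1.46003719e-01]), 'qvel': array([ 0.00019062, -0.00076251,  0.00026867,  0.0013176 , -0.00218192,
        0.00035219]), 'joint_efforts': array([ 2.36665393e-03, -4.31997728e+01, -2.44696230e+01,  7.20825372e-02,
        5.24606660e-02, -6.51111532e-05]), 'tool_pos': array([0.15440932, 0.50144648, 0.23711241]), 'tool_rot': array([-3.14027292e+00, -1.69041722e-04,  2.84277276e+00]), 'contact_force': array([ 0.39355583, -0.44760131,  0.43986855]), 'torque': array([ 0.00750991,  0.00198871, -0.00875971]), 'opening': 0.09189394097004308}
top {'fx': 443.111697425973, 'fy': 443.111697425973, 'cx': 315.96106299148227, 'cy': 236.47016342572084, 'R': array([[ 2.15368223e-02, -9.99764152e-01,  2.79379191e-03],
       [-9.84963516e-01, -2.16969423e-02, -1.71394617e-01],
       [ 1.71414810e-01,  9.39512305e-04, -9.85198498e-01]]), 't': array([-0.00882574,  0.57360531,  1.20583051])} [0.35847317 0.00248893 1.28631993]
side {'fx': 550.4864700093324, 'fy': 550.4864700093324, 'cx': 325.28168321981633, 'cy': 246.32319744651423, 'R': array([[-0.81448877, -0.58004391, -0.01253411],
       [-0.30809648,  0.45072844, -0.83780692],
       [ 0.49161428, -0.67852261, -0.54582274]]), 't': array([0.47522093, 0.24408346, 1.69826871])} [-0.37262979  1.31794737  1.13740496]
wrist {'fx': 371.64829954431775, 'fy': 371.64829954431775, 'cx': 320.5925301927432, 'cy': 242.8117707164697, 'R': array([[ 0.29316733,  0.95605907, -0.00199429],
       [ 0.92187288, -0.28213036,  0.26561788],
       [ 0.25338373, -0.07970897, -0.96407633]]), 't': array([-0.52423658, -0.03438349,  0.38988165])} [0.08659658 0.52257758 0.38396305]
```

View pics/top0.png

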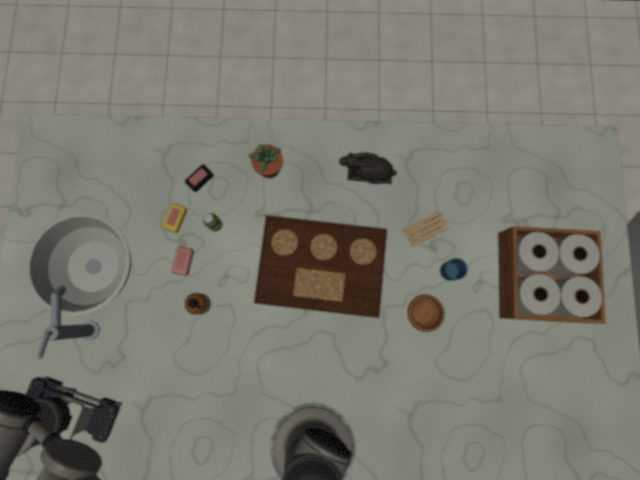

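View pics/side0.png

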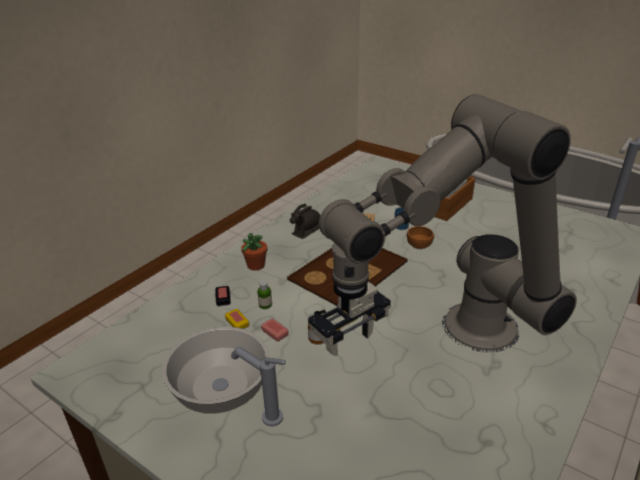

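The basin is on the left (+y), so the hand wash (197,303) goes on the left pad. The lotion is at (212,221), the soap at (182,261), the tumbler at (454,269) and the dish at (426,228). The bowl at (425,313) sits near the tumbler, and the black and yellow bars are the look-alikes.

```bash
cat > m.py <<'E'
from h import *
im,p=load('top0'); hsv=cv2.cvtColor(im,cv2.COLOR_RGB2HSV)
def blob(box,f,name,z):
    x0,y0,x1,y1=box; h=hsv[y0:y1,x0:x1].astype(int); m=f(h[...,0],h[...,1],h[...,2]).astype(np.uint8)
    n,l,s,c=cv2.connectedComponentsWithStats(m)
    i=1+s[1:,4].argmax(); pts=np.argwhere(l==i)[:,::-1]+[x0,y0]
    P=np.array([onz(p,u,v,z) for u,v in pts]); c=P.mean(0); w,V=np.linalg.eigh(np.cov((P-c)[:,:2].T)); 
    print(name,'n',s[i,4],'px',pts.mean(0).round(1),'xy',c.round(4),'half ext',np.sqrt(w*3).round(4),'long axis deg',np.degrees(np.arctan2(V[1,1],V[0,1])).round(1)); return c
cork=lambda h,s,v:(v>85)&(s>50)
for b,n in (((266,224,304,262),'padL'),((306,230,342,266),'padM'),((346,234,382,270),'padR'),((288,264,352,306),'oblong')): blob(b,cork,n,.008)
print('hsv hw',hsv[303,190],'green',hsv[224,214],'soap',hsv[261,182],'tumb',hsv[269,446],'dish',hsv[230,424],'cork',hsv[242,285],'tray',hsv[290,280],'counter',hsv[280,220])
blob((165,240,200,280),lambda h,s,v:((h<12)|(h>168))&(s>60),'soap',.02)
blob((395,205,455,250),lambda h,s,v:(h>8)&(h<28)&(s>60),'dish',.02)
blob((435,252,475,285),lambda h,s,v:(h>95)&(h<125)&(s>90),'tumbler',.036)
blob((180,285,215,320),lambda h,s,v:(s>70),'handwash',.04)
blob((200,205,228,235),lambda h,s,v:(h>40)&(h<85)&(s>90),'lotion',.035)
blob((400,288,450,335),lambda h,s,v:(h<20)&(s>90),'bowl',.04)
E
python3 m.py
```

```text
padL n 549 px [284.1 242. ] xy [0.5624 0.0964 0.008 ] half ext [0.0336 0.0338] long axis deg 56.9
padM n 551 px [323.2 246.6] xy [ 0.5515 -0.0182  0.008 ] half ext [0.0335 0.0338] long axis deg -151.1
padR n 548 px [362.4 251.2] xy [ 0.5405 -0.1324  0.008 ] half ext [0.0333 0.0338] long axis deg 55.4
oblong n 1409 px [318.9 284.2] xy [ 0.4418 -0.0076  0.008 ] half ext [0.0407 0.071 ] long axis deg 84.6
hsv hw [66 40 32] green [ 49 143  66] soap [  2  93 135] tumb [103 116  81] dish [ 19  80 125] cork [ 16 103 121] tray [ 12 154  58] counter [ 41  22 129]
soap n 434 px [182.  260.6] xy [0.5002 0.3868 0.02  ] half ext [0.0232 0.0383] long axis deg 170.4
dish n 739 px [425.7 228. ] xy [ 0.611  -0.3153  0.02  ] half ext [0.029  0.0596] long axis deg 118.1
tumbler n 371 px [453.8 269.1] xy [ 0.4908 -0.3882  0.036 ] half ext [0.0231 0.031 ] long axis deg 110.0
handwash n 312 px [195.7 303.3] xy [0.3795 0.3338 0.04  ] half ext [0.0268 0.0284] long axis deg 87.6
lotion n 63 px [213.2 222.7] xy [0.61   0.3005 0.035 ] half ext [0.0104 0.0186] long axis deg 141.9
bowl n 1009 px [425.6 312.7] xy [ 0.3675 -0.3051  0.04  ] half ext [0.0428 0.0428] long axis deg 106.4
```

Request:
jog_arm --deltas '[0.2, -0.3, 0, 0, 0, -0.018, 0.4, -0.6, 0, 0, 0, -0.037, 0.7, -1, 0, 0, 0, -0.06]' --claw 1 --newtons 15

```text
time: 0.35
tool_pos: [0.2191, 0.4076, 0.2372]
tool_rot: [-3.141, -0.0, 2.75]
contact_force: [1.2, 0.8, 0.9]
opening: 0.0918
```

Request:
jog_arm --deltas '[0.2, -0.3, 0, 0, 0, -0.018, 0.4, -0.6, 0, 0, 0, -0.037, 0.7, -1, 0, 0, 0, -0.06]'

```text
time: 0.6
tool_pos: [0.2845, 0.3137, 0.2375]
tool_rot: [-3.141, -0.0, 2.654]
contact_force: [0.6, 0.3, -0.2]
opening: 0.0919
```

Request:
jog_arm --deltas '[0.2, -0.3, 0, 0, 0, -0.018, 0.4, -0.6, 0, 0, 0, -0.037, 0.6, -1, 0, 0, 0, -0.06]'

```text
time: 0.85
tool_pos: [0.3439, 0.2167, 0.2377]
tool_rot: [3.141, -0.0, 2.559]
contact_force: [1.5, 0.6, 0.2]
opening: 0.0915
```

Request:
jog_arm --deltas '[0.2, -0.3, 0, 0, 0, -0.018, 0.4, -0.6, 0, 0, 0, -0.037, 0.6, -1, 0, 0, 0, -0.06]'

```text
time: 1.1
tool_pos: [0.4025, 0.1193, 0.2377]
tool_rot: [3.141, -0.0, 2.465]
contact_force: [0.5, 0.3, -0.3]
opening: 0.092
```

Request:
jog_arm --deltas '[0.2, -0.3, 0, 0, 0, -0.018, 0.4, -0.6, 0, 0, 0, -0.037, 0.6, -1, 0, 0, 0, -0.06]'

```text
time: 1.35
tool_pos: [0.461, 0.022, 0.2375]
tool_rot: [3.141, -0.001, 2.37]
contact_force: [1.4, 1.1, 0.1]
opening: 0.0917
```

Request:
jog_arm --deltas '[0.2, -0.3, 0, 0, 0, -0.018, 0.4, -0.6, 0, 0, 0, -0.037, 0.6, -1, 0, 0, 0, -0.06]'

```text
time: 1.6
tool_pos: [0.5196, -0.0751, 0.2374]
tool_rot: [3.141, -0.001, 2.276]
contact_force: [1.1, 0.5, 0.5]
opening: 0.0918
```

Request:
jog_arm --deltas '[0.2, -0.3, 0, 0, 0, -0.018, 0.4, -0.6, 0, 0, 0, -0.037, 0.4, -1, 0, 0, 0, -0.06]'

```text
time: 1.85
tool_pos: [0.5614, -0.1746, 0.2368]
tool_rot: [3.14, -0.0, 2.183]
contact_force: [0.7, 1.1, -0.4]
opening: 0.092
```

Request:
jog_arm --deltas '[0.2, -0.3, 0, 0, 0, -0.018, 0.4, -0.6, 0, 0, 0, -0.037, 0.4, -1, 0, 0, 0, -0.08, 0.4, -1, 0, 0, 0, -0.08]'

```text
time: 2.18
tool_pos: [0.5985, -0.2808, 0.2358]
tool_rot: [-3.139, 0.001, 2.049]
contact_force: [-0.5, 0.8, 0.3]
opening: 0.0917
```

Request:
jog_arm --deltas '[0, -0.1, -0.1, 0, 0, 0, 0, -0.17, -0.3, 0, 0, 0, 0, -0.17, -0.3, 0, 0, 0, 0, -0.17, -0.3, 0, 0, 0]'

```text
time: 2.52
tool_pos: [0.5982, -0.2901, 0.206]
tool_rot: [-3.14, -0.004, 2.058]
contact_force: [0.4, -0.2, 1.3]
opening: 0.0918
```

```bash
cat > w.py <<'E'
import sys; from h import *
f=sys.argv[1]; im,p=snap('wrist',f); o=robot.observe(); tp=o['tool_pos']; print('tcp',tp.round(4),'yaw',o['tool_rot'][2].round(4),'t',o['time'])
hsv=cv2.cvtColor(im,cv2.COLOR_RGB2HSV)
E
python3 - <<'E'
import sys; sys.argv=['w','w1']
exec(open('w.py').read())
E
```

```text
tcp [ 0.5989 -0.29    0.2075] yaw 2.0583 t 2.5667
```

View pics/w1.png

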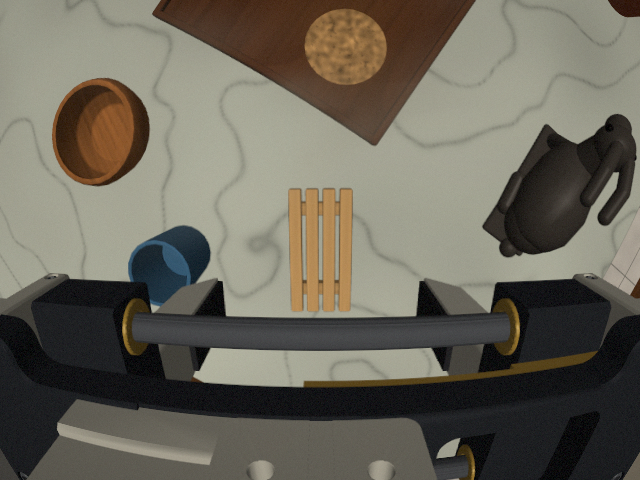

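The wrist view shows the dish unobstructed at about (321,250), with the tumbler at (170,265), the bowl at (100,130) and the right-hand round pad at (345,46).

```bash
cat > blob.py <<'E'
from h import *
def wb(f,box,fn,z,fish=True):
    im,p=load(f); hsv=cv2.cvtColor(im,cv2.COLOR_RGB2HSV)
    x0,y0,x1,y1=box; h=hsv[y0:y1,x0:x1].astype(int); m=fn(h[...,0],h[...,1],h[...,2]).astype(np.uint8)
    m=cv2.morphologyEx(m,cv2.MORPH_CLOSE,np.ones((13,13)))
    n,l,s,c=cv2.connectedComponentsWithStats(m); i=1+s[1:,4].argmax()
    k,_=cv2.findContours((l==i).astype(np.uint8),cv2.RETR_EXTERNAL,cv2.CHAIN_APPROX_NONE); k=max(k,key=len)[:,0]+[x0,y0]
    P=np.array([onz(p,u,v,z,fish)[:2] for u,v in k],np.float32)
    (cx,cy),(w,hh),a=cv2.minAreaRect(P*1000); b=cv2.boxPoints(((cx,cy),(w,hh),a)); e=[b[1]-b[0],b[2]-b[1]]; e=max(e,key=np.linalg.norm)
    (ex,ey),er=cv2.minEnclosingCircle(P*1000)
    print('px',k.mean(0).round(0),'rect mm',round(cx,1),round(cy,1),'size',round(w,1),round(hh,1),'long axis',round(np.degrees(np.arctan2(e[1],e[0]))%180,1),'circ',round(ex,1),round(ey,1),round(er,1))
wood=lambda h,s,v:(h>5)&(h<28)&(s>85)&(v>70)
E
python3 - <<'E'
from blob import *
wb('w1',(260,170,390,320),wood,.022)
wb('w1',(300,5,395,90),wood,.008)
E
```

```text
px [320. 249.] rect mm 611.3 -315.6 size 57.7 118.7 long axis 118.1 circ 611.6 -315.7 65.4
px [347.  47.] rect mm 542.7 -132.0 size 88.4 86.8 long axis 28.2 circ 542.7 -131.9 61.9
```

Request:
jog_arm --deltas '[0.04, -0.08, -0.1, 0, 0, 0, 0.08, -0.16, -0.3, 0, 0, 0, 0.13, -0.255, -0.6, 0, 0, 0, 0.13, -0.255, -0.9, 0, 0, 0, 0.13, -0.255, -1, 0, 0, 0]'

```text
time: 2.98
tool_pos: [0.6107, -0.3155, 0.1031]
tool_rot: [-3.139, -0.005, 2.058]
contact_force: [-0.6, 0.8, -0.4]
opening: 0.0919
```

Request:
jog_arm --deltas '[0, 0, -0.1, 0, 0, 0, 0, 0, -0.3, 0, 0, 0, 0, 0, -0.5, 0, 0, 0, 0, 0, -0.5, 0, 0, 0, 0, 0, -0.5, 0, 0, 0]'

```text
time: 3.4
tool_pos: [0.6124, -0.3162, 0.0584]
tool_rot: [3.141, 0.0, 2.058]
contact_force: [0.3, -0.2, 0.2]
opening: 0.0919
```

Request:
jog_arm --deltas '[-0.01, 0, -0.1, 0, 0, 0, -0.01, 0, -0.2, 0, 0, 0, -0.01, 0, -0.35, 0, 0, 0, -0.01, 0, -0.43, 0, 0, 0, -0.01, 0, -0.43, 0, 0, 0]'

```text
time: 3.82
tool_pos: [0.61, -0.3158, 0.0127]
tool_rot: [-3.14, -0.003, 2.057]
contact_force: [-0.5, 1.2, 0.6]
opening: 0.0918
```

Request:
jog_arm --deltas '[0, 0, 0, 0, 0, 0, 0, 0, 0, 0, 0, 0, 0, 0, 0, 0, 0, 0, 0, 0, 0, 0, 0, 0, 0, 0, 0, 0, 0, 0]' --claw 0.4 --newtons 15

```text
time: 4.23
tool_pos: [0.6113, -0.3166, 0.0154]
tool_rot: [3.141, 0.001, 2.057]
contact_force: [0.4, -0.2, -0.2]
opening: 0.0632
```

Request:
jog_arm --deltas '[0, 0, 0, 0, 0, 0, 0, 0, 0, 0, 0, 0, 0, 0, 0, 0, 0, 0, 0, 0, 0, 0, 0, 0, 0, 0, 0, 0, 0, 0]'

```text
time: 4.65
tool_pos: [0.6113, -0.3166, 0.0152]
tool_rot: [3.141, 0.001, 2.057]
contact_force: [-0.7, 0.4, 3.0]
opening: 0.0577
```

Request:
jog_arm --deltas '[0, 0, 0.1, 0, 0, 0, 0, 0, 0.3, 0, 0, 0, 0, 0, 0.5, 0, 0, 0, 0, 0, 0.7, 0, 0, 0, 0, 0, 0.8, 0, 0, 0]'

```text
time: 5.07
tool_pos: [0.6119, -0.317, 0.0977]
tool_rot: [3.14, 0.003, 2.057]
contact_force: [-0.2, -0.1, -1.7]
opening: 0.0581
```

Request:
jog_arm --deltas '[-0.1, 0.2, 0, 0, 0, -0.02, -0.2, 0.4, 0, 0, 0, -0.05, -0.3, 0.6, 0, 0, 0, -0.08, -0.45, 0.8, 0, 0, 0, -0.11, -0.55, 1, 0, 0, 0, -0.13]'

```text
time: 5.48
tool_pos: [0.5545, -0.2153, 0.0944]
tool_rot: [-3.14, -0.001, 1.851]
contact_force: [-0.1, -0.2, -2.0]
opening: 0.0583
```

Request:
jog_arm --deltas '[-0.1, 0.2, 0, 0, 0, -0.02, -0.2, 0.4, 0, 0, 0, -0.05, -0.3, 0.6, 0, 0, 0, -0.08, -0.45, 0.8, 0, 0, 0, -0.11, -0.55, 1, 0, 0, 0, -0.13]'

```text
time: 5.9
tool_pos: [0.4996, -0.1154, 0.0945]
tool_rot: [-3.14, -0.001, 1.646]
contact_force: [0.8, 0.9, -0.6]
opening: 0.058
```

Request:
jog_arm --deltas '[-0.1, 0.2, 0, 0, 0, -0.02, -0.2, 0.4, 0, 0, 0, -0.05, -0.3, 0.6, 0, 0, 0, -0.08, -0.45, 0.8, 0, 0, 0, -0.11, -0.55, 1, 0, 0, 0, -0.11]'

```text
time: 6.32
tool_pos: [0.4445, -0.0155, 0.0946]
tool_rot: [-3.14, -0.0, 1.474]
contact_force: [0.4, 0.1, -0.6]
opening: 0.0577
```

Request:
jog_arm --deltas '[0, 0, 0, 0, 0, 0, 0, 0, 0, 0, 0, 0]'

```text
time: 6.48
tool_pos: [0.4457, -0.0158, 0.0949]
tool_rot: [-3.142, 0.0, 1.478]
contact_force: [0.9, 0.4, -0.4]
opening: 0.0578
```

Request:
jog_arm --deltas '[-0.02, 0.04, -0.1, 0, 0, 0, -0.04, 0.08, -0.25, 0, 0, 0, -0.04, 0.08, -0.4, 0, 0, 0, -0.04, 0.08, -0.5, 0, 0, 0, -0.04, 0.08, -0.6, 0, 0, 0]'

```text
time: 6.9
tool_pos: [0.4428, -0.0094, 0.0341]
tool_rot: [3.141, 0.0, 1.476]
contact_force: [-1.1, -0.0, -0.8]
opening: 0.058
```

Request:
jog_arm --deltas '[0, 0, -0.03, 0, 0, 0, 0, 0, -0.06, 0, 0, 0, 0, 0, -0.09, 0, 0, 0, 0, 0, -0.112, 0, 0, 0, 0, 0, -0.112, 0, 0, 0]'

```text
time: 7.32
tool_pos: [0.4422, -0.0086, 0.0235]
tool_rot: [3.141, 0.0, 1.476]
contact_force: [-0.0, -0.5, -1.3]
opening: 0.0575
```

Request:
jog_arm --deltas '[0, 0, 0, 0, 0, 0, 0, 0, 0, 0, 0, 0, 0, 0, 0, 0, 0, 0]'

```text
time: 7.57
tool_pos: [0.4422, -0.0085, 0.0238]
tool_rot: [3.141, 0.0, 1.476]
contact_force: [-0.8, -1.0, -1.0]
opening: 0.0579
```

Request:
jog_arm --deltas '[0, 0, 0, 0, 0, 0, 0, 0, 0, 0, 0, 0, 0, 0, 0, 0, 0, 0, 0, 0, 0, 0, 0, 0]' --claw 0.8

```text
time: 7.9
tool_pos: [0.4422, -0.0085, 0.0237]
tool_rot: [3.141, 0.0, 1.476]
contact_force: [-0.2, -0.2, -0.3]
opening: 0.0728
```

Request:
jog_arm --deltas '[0, 0, 0.1, 0, 0, 0, 0, 0, 0.3, 0, 0, 0, 0, 0, 0.5, 0, 0, 0, 0, 0, 0.8, 0, 0, 0, 0, 0, 1, 0, 0, 0]'

```text
time: 8.32
tool_pos: [0.4424, -0.0085, 0.1255]
tool_rot: [3.14, 0.0, 1.476]
contact_force: [0.8, 0.3, -0.1]
opening: 0.074
```

Request:
jog_arm --deltas '[0, 0.1, 0.3, 0, 0, 0.03, 0, 0.2, 0.6, 0, 0, 0.06, 0.03, 0.4, 0.7, 0, 0, 0.13, 0.06, 0.6, 0.8, 0, 0, 0.19, 0.1, 0.8, 0.8, 0, 0, 0.24]' --claw 1

```text
time: 8.73
tool_pos: [0.453, 0.0723, 0.2059]
tool_rot: [3.137, 0.001, 1.857]
contact_force: [0.8, 0.2, 0.8]
opening: 0.0919
```

Request:
jog_arm --deltas '[0.03, 0.2, 0, 0, 0, 0.05, 0.06, 0.4, 0, 0, 0, 0.1, 0.09, 0.6, 0, 0, 0, 0.15, 0.12, 0.8, 0, 0, 0, 0.2, 0.15, 1, 0, 0, 0, 0.24]'

```text
time: 9.15
tool_pos: [0.4669, 0.1725, 0.2035]
tool_rot: [-3.142, -0.0, 2.234]
contact_force: [-0.4, -0.2, -0.6]
opening: 0.0918
```

Request:
jog_arm --deltas '[0.03, 0.2, 0, 0, 0, 0.05, 0.06, 0.4, 0, 0, 0, 0.1, 0.09, 0.6, 0, 0, 0, 0.15, 0.12, 0.8, 0, 0, 0, 0.2, 0.15, 1, 0, 0, 0, 0.24]'

```text
time: 9.57
tool_pos: [0.4819, 0.2725, 0.2034]
tool_rot: [-3.141, -0.0, 2.611]
contact_force: [-0.5, -0.7, -0.4]
opening: 0.0918
```

Request:
jog_arm --deltas '[0.03, 0.2, 0, 0, 0, 0.05, 0.06, 0.4, 0, 0, 0, 0.1, 0.09, 0.6, 0, 0, 0, 0.15, 0.12, 0.8, 0, 0, 0, 0.2, 0.15, 1, 0, 0, 0, 0.23]'

```text
time: 9.98
tool_pos: [0.4969, 0.3725, 0.2033]
tool_rot: [-3.141, -0.0, 2.973]
contact_force: [0.4, -0.5, -0.3]
opening: 0.0919
```

Request:
jog_arm --deltas '[0, 0, 0, 0, 0, 0, 0, 0, 0, 0, 0, 0, 0, 0, 0, 0, 0, 0]'

```text
time: 10.23
tool_pos: [0.4968, 0.3709, 0.2032]
tool_rot: [-3.141, -0.001, 2.968]
contact_force: [0.2, -0.7, 0.1]
opening: 0.0919
```

Run:
```python
import sys; sys.argv=['w','w2']
exec(open('w.py').read())
snap('top','top1')
```

```text
tcp [0.4969 0.3707 0.2034] yaw 2.9672 t 10.2833
```

View pics/w2.png

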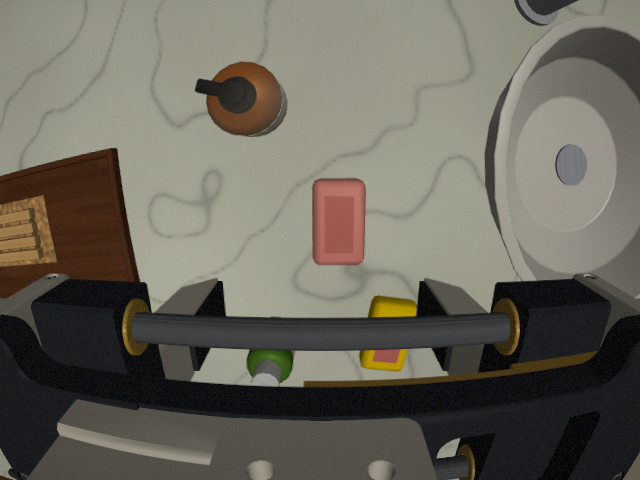

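Run:
```python
from blob import *
wb('w2',(290,160,390,280),lambda h,s,v:((h<10)|(h>168))&(s>80),.020)
im,p=load('w2')
for uv in((497,150),(497,200),(500,240),(535,300),(505,100)): print('rim',onz(p,*uv,.1,True).round(3))
im,p=load('top0')
for uv in((30,262),(130,262),(80,217),(80,310)): print('top rim',onz(p,*uv,.1).round(3))
wb('w2',(240,330,310,370),lambda h,s,v:(h>35)&(h<85)&(s>90),.05)
wb('w2',(355,290,420,375),lambda h,s,v:(h>20)&(h<35)&(s>90),.025)
im,p=load('top1'); wb('top1',(285,262,355,308),lambda h,s,v:(h>12)&(h<28)&(s>40)&(v>90),.02,False)
```

```text
px [338. 221.] rect mm 500.2 386.8 size 46.9 79.7 long axis 169.8 circ 500.3 386.6 43.5
rim [0.448 0.508 0.1  ]
rim [0.485 0.504 0.1  ]
rim [0.516 0.505 0.1  ]
rim [0.574 0.539 0.1  ]
rim [0.413 0.52  0.1  ]
top rim [0.478 0.77  0.1  ]
top rim [0.484 0.502 0.1  ]
top rim [0.605 0.65  0.1  ]
top rim [0.354 0.622 0.1  ]
px [269. 359.] rect mm 614.2 299.9 size 45.9 22.3 long axis 82.3 circ 614.8 299.4 24.9
px [393. 306.] rect mm 587.9 428.4 size 52.0 29.0 long axis 78.6 circ 591.7 427.6 27.8
px [319. 284.] rect mm 441.8 -7.6 size 151.6 100.7 long axis 77.6 circ 440.8 -7.4 89.4
```

```bash
python3 -c "
import cv2;a=cv2.imread('pics/top1.png')[200:330,150:400];cv2.imwrite('pics/c1.png',cv2.resize(a,None,fx=3,fy=3,interpolation=2))"
```

```text
(no output)
```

View pics/c1.png

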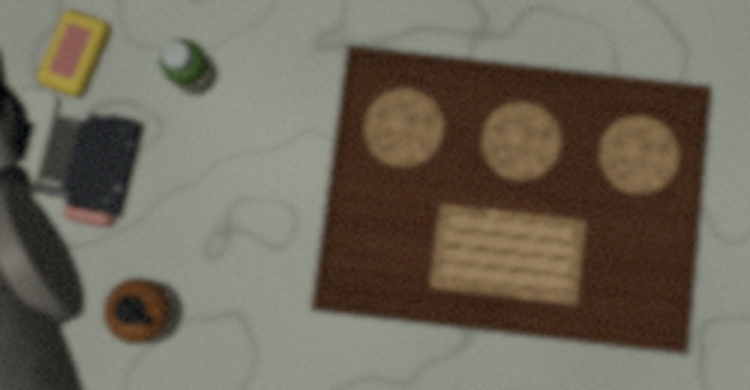

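Request:
jog_arm --deltas '[0.02, 0.08, -0.1, 0, 0, 0, 0.03, 0.16, -0.3, 0, 0, 0, 0.03, 0.16, -0.6, 0, 0, 0, 0.03, 0.16, -0.9, 0, 0, 0, 0.03, 0.16, -1, 0, 0, 0]'

```text
time: 10.75
tool_pos: [0.4979, 0.3862, 0.0985]
tool_rot: [-3.137, -0.006, 2.968]
contact_force: [-0.4, -1.1, -0.7]
opening: 0.0917
```

Request:
jog_arm --deltas '[0, 0, -0.1, 0, 0, 0, 0, 0, -0.3, 0, 0, 0, 0, 0, -0.5, 0, 0, 0, 0, 0, -0.6, 0, 0, 0, 0, 0, -0.6, 0, 0, 0]'

```text
time: 11.17
tool_pos: [0.4994, 0.387, 0.0419]
tool_rot: [-3.14, -0.002, 2.968]
contact_force: [-0.8, -0.7, 0.0]
opening: 0.0914
```

Request:
jog_arm --deltas '[0, 0, -0.07, 0, 0, 0, 0, 0, -0.14, 0, 0, 0, 0, 0, -0.21, 0, 0, 0, 0, 0, -0.27, 0, 0, 0, 0, 0, -0.27, 0, 0, 0]'

```text
time: 11.58
tool_pos: [0.4995, 0.3872, 0.0154]
tool_rot: [-3.14, -0.001, 2.968]
contact_force: [-0.6, 0.0, -0.1]
opening: 0.0916
```

Request:
jog_arm --deltas '[0, 0, 0, 0, 0, 0, 0, 0, 0, 0, 0, 0]'

```text
time: 11.75
tool_pos: [0.5003, 0.3876, 0.0168]
tool_rot: [3.141, 0.0, 2.968]
contact_force: [0.5, -0.1, 0.9]
opening: 0.0916
```

Now grip, lift and carry it to the dish. I need −0.058, −0.395 in x and y, and −85.5° of turn.

Request:
jog_arm --deltas '[0, 0, 0, 0, 0, 0, 0, 0, 0, 0, 0, 0, 0, 0, 0, 0, 0, 0, 0, 0, 0, 0, 0, 0, 0, 0, 0, 0, 0, 0]' --claw 0.3 --newtons 15

```text
time: 12.17
tool_pos: [0.5001, 0.3875, 0.0167]
tool_rot: [3.141, 0.0, 2.968]
contact_force: [0.4, 0.6, 0.6]
opening: 0.0632
```

Request:
jog_arm --deltas '[0, 0, 0, 0, 0, 0, 0, 0, 0, 0, 0, 0, 0, 0, 0, 0, 0, 0, 0, 0, 0, 0, 0, 0, 0, 0, 0, 0, 0, 0]'

```text
time: 12.58
tool_pos: [0.5001, 0.3875, 0.0166]
tool_rot: [3.142, -0.0, 2.968]
contact_force: [-0.4, 0.4, 1.2]
opening: 0.0479
```

Request:
jog_arm --deltas '[0, 0, 0.1, 0, 0, 0, 0, 0, 0.3, 0, 0, 0, 0, 0, 0.5, 0, 0, 0, 0, 0, 0.8, 0, 0, 0, 0, 0, 1, 0, 0, 0]'

```text
time: 13.0
tool_pos: [0.5005, 0.3878, 0.1195]
tool_rot: [3.14, 0.002, 2.968]
contact_force: [0.6, -0.5, -1.4]
opening: 0.0483
```

Request:
jog_arm --deltas '[-0.03, -0.2, 0.1, 0, 0, -0.04, -0.06, -0.4, 0.2, 0, 0, -0.09, -0.09, -0.6, 0.2, 0, 0, -0.14, -0.12, -0.8, 0.2, 0, 0, -0.19, -0.15, -1, 0.2, 0, 0, -0.24]'

```text
time: 13.42
tool_pos: [0.4848, 0.2867, 0.1375]
tool_rot: [3.141, 0.001, 2.588]
contact_force: [-0.1, 0.1, -0.9]
opening: 0.0481
```

Request:
jog_arm --deltas '[-0.03, -0.2, 0, 0, 0, -0.04, -0.06, -0.4, 0, 0, 0, -0.09, -0.09, -0.6, 0, 0, 0, -0.14, -0.12, -0.8, 0, 0, 0, -0.19, -0.15, -1, 0, 0, 0, -0.24]'

```text
time: 13.83
tool_pos: [0.4698, 0.1866, 0.1372]
tool_rot: [3.141, 0.0, 2.211]
contact_force: [0.1, 0.1, -0.6]
opening: 0.0478
```

Request:
jog_arm --deltas '[-0.03, -0.2, 0, 0, 0, -0.04, -0.06, -0.4, 0, 0, 0, -0.09, -0.09, -0.6, 0, 0, 0, -0.14, -0.12, -0.8, 0, 0, 0, -0.19, -0.15, -1, 0, 0, 0, -0.24]'

```text
time: 14.25
tool_pos: [0.4549, 0.0866, 0.1372]
tool_rot: [3.141, 0.0, 1.834]
contact_force: [0.1, 0.4, -1.3]
opening: 0.048
```

Request:
jog_arm --deltas '[-0.03, -0.2, 0, 0, 0, -0.04, -0.06, -0.4, 0, 0, 0, -0.09, -0.09, -0.6, 0, 0, 0, -0.14, -0.11, -0.75, 0, 0, 0, -0.18, -0.13, -0.9, 0, 0, 0, -0.23]'

```text
time: 14.67
tool_pos: [0.442, -0.0034, 0.1372]
tool_rot: [3.141, 0.0, 1.473]
contact_force: [-0.3, 0.5, -1.0]
opening: 0.0479
```

Request:
jog_arm --deltas '[0, 0, 0, 0, 0, 0, 0, 0, 0, 0, 0, 0]'

```text
time: 14.83
tool_pos: [0.4422, -0.0028, 0.1371]
tool_rot: [3.141, -0.0, 1.476]
contact_force: [0.3, 0.7, -1.8]
opening: 0.0478
```

Request:
jog_arm --deltas '[0, -0.03, -0.15, 0, 0, 0, 0, -0.05, -0.35, 0, 0, 0, 0, -0.05, -0.55, 0, 0, 0, 0, -0.05, -0.7, 0, 0, 0, 0, -0.05, -0.78, 0, 0, 0]'

```text
time: 15.25
tool_pos: [0.4414, -0.0065, 0.0572]
tool_rot: [-3.14, -0.0, 1.479]
contact_force: [-0.5, -0.1, -0.3]
opening: 0.0479
```

Request:
jog_arm --deltas '[0, 0, -0.03, 0, 0, 0, 0, 0, -0.06, 0, 0, 0, 0, 0, -0.09, 0, 0, 0, 0, 0, -0.12, 0, 0, 0, 0, 0, -0.12, 0, 0, 0]'

```text
time: 15.67
tool_pos: [0.4423, -0.0074, 0.0466]
tool_rot: [3.141, 0.0, 1.476]
contact_force: [-0.2, -0.9, -1.2]
opening: 0.0482
```

Request:
jog_arm --deltas '[0, 0, 0, 0, 0, 0, 0, 0, 0, 0, 0, 0]'

```text
time: 15.83
tool_pos: [0.4423, -0.0075, 0.0469]
tool_rot: [3.141, 0.0, 1.476]
contact_force: [0.2, -0.3, -1.2]
opening: 0.0479
```

Request:
jog_arm --deltas '[0, 0, 0, 0, 0, 0, 0, 0, 0, 0, 0, 0, 0, 0, 0, 0, 0, 0, 0, 0, 0, 0, 0, 0]' --claw 0.75

```text
time: 16.17
tool_pos: [0.4422, -0.0075, 0.0467]
tool_rot: [3.141, 0.0, 1.476]
contact_force: [0.0, -1.1, -0.1]
opening: 0.0678
```

Request:
jog_arm --deltas '[0, 0, 0.05, 0, 0, 0, 0, 0, 0.2, 0, 0, 0, 0, 0, 0.5, 0, 0, 0, 0, 0, 0.8, 0, 0, 0, 0, 0, 1, 0, 0, 0]'

```text
time: 16.58
tool_pos: [0.4427, -0.0076, 0.1492]
tool_rot: [3.139, 0.0, 1.476]
contact_force: [0.7, -0.1, 0.2]
opening: 0.0686
```

Request:
jog_arm --deltas '[0.1, 0.2, 0.2, 0, 0, 0, 0.2, 0.4, 0.4, 0, 0, 0, 0.3, 0.6, 0.5, 0, 0, 0, 0.45, 0.8, 0.6, 0, 0, 0, 0.55, 1, 0.6, 0, 0, 0]' --claw 1

```text
time: 17.0
tool_pos: [0.4989, 0.0936, 0.2093]
tool_rot: [3.137, -0.001, 1.476]
contact_force: [0.4, -0.1, -0.4]
opening: 0.0914
```

Request:
jog_arm --deltas '[0.1, 0.2, 0, 0, 0, 0, 0.2, 0.4, 0, 0, 0, 0, 0.3, 0.6, 0, 0, 0, 0, 0.45, 0.8, 0, 0, 0, 0, 0.55, 1, 0, 0, 0, 0]'

```text
time: 17.42
tool_pos: [0.5528, 0.1935, 0.2069]
tool_rot: [3.141, -0.0, 1.476]
contact_force: [0.6, -1.3, -0.5]
opening: 0.0918
```

Request:
jog_arm --deltas '[0.1, 0.2, 0, 0, 0, 0, 0.2, 0.4, 0, 0, 0, 0, 0.3, 0.6, 0, 0, 0, 0, 0.45, 0.7, 0, 0, 0, 0, 0.45, 0.7, 0, 0, 0, 0]'

```text
time: 17.83
tool_pos: [0.5983, 0.2645, 0.2062]
tool_rot: [3.141, -0.001, 1.478]
contact_force: [0.3, -0.9, 0.2]
opening: 0.092
```

Run:
```python
import sys; sys.argv=['w','w3']
exec(open('w.py').read())
```

```text
tcp [0.5974 0.2633 0.2061] yaw 1.4773 t 17.8833
```

View pics/w3.png

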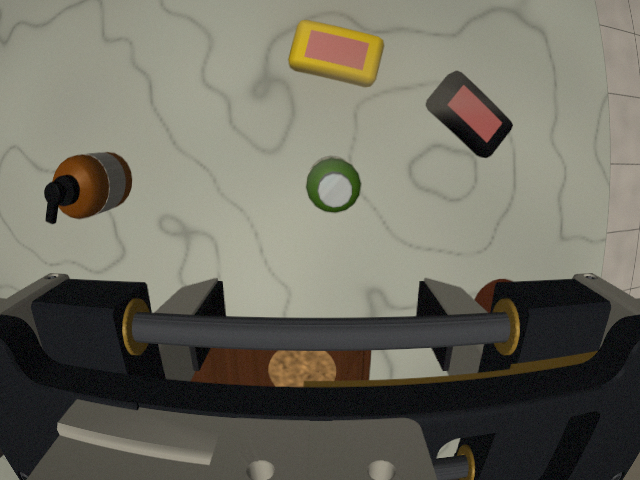

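The lotion is at (333,186) with its silver cap at (335,190), and the hand wash is at (90,185).

Run:
```python
from blob import *
im,p=load('w3')
wb('w3',(300,150,370,220),lambda h,s,v:(s<60)&(v>170),.092)
wb('w3',(290,140,380,230),lambda h,s,v:(h>30)&(h<85)&(s>100),.06)
wb('w3',(60,140,140,225),lambda h,s,v:(h<18)&(s>120),.05)
hs=cv2.cvtColor(im,cv2.COLOR_RGB2HSV);print(hs[190,335],hs[205,320],hs[150,220])
```

```text
px [312. 211.] rect mm 597.3 290.1 size 16.7 21.5 long axis 174.6 circ 597.2 290.0 13.5
px [333. 186.] rect mm 612.2 300.8 size 40.8 41.3 long axis 175.7 circ 612.3 301.0 21.3
px [ 98. 183.] rect mm 390.3 326.7 size 60.0 88.8 long axis 172.4 circ 388.0 324.0 48.3
[ 34  12 165] [ 44 190  74] [ 32  24 158]
```

Request:
jog_arm --deltas '[0.07, 0.18, 0, 0, 0, 0, 0.15, 0.375, 0, 0, 0, 0, 0.15, 0.375, -0.2, 0, 0, 0, 0.15, 0.375, -0.5, 0, 0, 0, 0.15, 0.375, -0.7, 0, 0, 0]'

```text
time: 18.3
tool_pos: [0.6109, 0.2992, 0.1348]
tool_rot: [-3.14, 0.001, 1.476]
contact_force: [-0.5, 0.6, -0.7]
opening: 0.0917
```

Request:
jog_arm --deltas '[0, 0, -0.2, 0, 0, 0, 0, 0, -0.4, 0, 0, 0, 0, 0, -0.6, 0, 0, 0, 0, 0, -0.8, 0, 0, 0, 0, 0, -0.8, 0, 0, 0]'

```text
time: 18.72
tool_pos: [0.6091, 0.2981, 0.0524]
tool_rot: [-3.134, 0.004, 1.476]
contact_force: [-1.1, 0.3, 0.0]
opening: 0.092
```

Request:
jog_arm --deltas '[0, 0, 0, 0, 0, 0, 0, 0, 0, 0, 0, 0]'

```text
time: 18.88
tool_pos: [0.6126, 0.2998, 0.0581]
tool_rot: [3.14, -0.001, 1.476]
contact_force: [0.2, -0.3, 0.2]
opening: 0.0918
```

Request:
jog_arm --deltas '[0, 0, -0.06, 0, 0, 0, 0, 0, -0.12, 0, 0, 0, 0, 0, -0.12, 0, 0, 0]'

```text
time: 19.13
tool_pos: [0.6116, 0.2998, 0.0439]
tool_rot: [-3.141, 0.0, 1.476]
contact_force: [1.2, 0.2, -0.7]
opening: 0.0921
```

Request:
jog_arm --deltas '[0, 0, 0, 0, 0, 0, 0, 0, 0, 0, 0, 0, 0, 0, 0, 0, 0, 0, 0, 0, 0, 0, 0, 0, 0, 0, 0, 0, 0, 0]' --claw 0.3 --newtons 15

```text
time: 19.55
tool_pos: [0.6122, 0.3001, 0.0447]
tool_rot: [3.141, -0.0, 1.476]
contact_force: [0.5, 0.3, -0.5]
opening: 0.0627
```

Request:
jog_arm --deltas '[0, 0, 0, 0, 0, 0, 0, 0, 0, 0, 0, 0, 0, 0, 0, 0, 0, 0, 0, 0, 0, 0, 0, 0, 0, 0, 0, 0, 0, 0]'

```text
time: 19.97
tool_pos: [0.6121, 0.3001, 0.0446]
tool_rot: [3.141, -0.0, 1.476]
contact_force: [-0.1, 0.0, 0.6]
opening: 0.0437
```

Request:
jog_arm --deltas '[0, 0, 0.1, 0, 0, 0, 0, 0, 0.2, 0, 0, 0, 0, 0, 0.4, 0, 0, 0, 0, 0, 0.6, 0, 0, 0, 0, 0, 0.7, 0, 0, 0]'

```text
time: 20.38
tool_pos: [0.6133, 0.3005, 0.1183]
tool_rot: [3.137, -0.002, 1.476]
contact_force: [0.8, 1.1, -1.8]
opening: 0.0437
```

Request:
jog_arm --deltas '[-0.04, -0.2, 0, 0, 0, 0, -0.08, -0.4, 0, 0, 0, 0, -0.12, -0.6, 0, 0, 0, 0, -0.16, -0.8, 0, 0, 0, 0, -0.2, -1, 0, 0, 0, 0]'

```text
time: 20.8
tool_pos: [0.5918, 0.1992, 0.1151]
tool_rot: [3.141, -0.0, 1.476]
contact_force: [1.1, -0.5, -1.5]
opening: 0.0434
```

Request:
jog_arm --deltas '[-0.04, -0.2, 0, 0, 0, 0, -0.08, -0.4, 0, 0, 0, 0, -0.12, -0.6, 0, 0, 0, 0, -0.16, -0.8, 0, 0, 0, 0, -0.2, -1, 0, 0, 0, 0]'

```text
time: 21.22
tool_pos: [0.5719, 0.0991, 0.1151]
tool_rot: [3.141, -0.0, 1.476]
contact_force: [-0.3, -0.7, -1.6]
opening: 0.0434
```

Request:
jog_arm --deltas '[-0.04, -0.2, 0, 0, 0, 0, -0.08, -0.4, 0, 0, 0, 0, -0.12, -0.6, 0, 0, 0, 0, -0.16, -0.8, 0, 0, 0, 0, -0.2, -1, 0, 0, 0, 0]'

```text
time: 21.63
tool_pos: [0.552, -0.0009, 0.1152]
tool_rot: [3.141, 0.0, 1.476]
contact_force: [-0.4, 0.4, -0.7]
opening: 0.0434
```

Request:
jog_arm --deltas '[0, 0, 0, 0, 0, 0, 0, 0, 0, 0, 0, 0, 0, 0, 0, 0, 0, 0]'

```text
time: 21.88
tool_pos: [0.5523, 0.0003, 0.1149]
tool_rot: [3.141, -0.0, 1.476]
contact_force: [0.5, -0.2, -1.4]
opening: 0.0436
```

Request:
jog_arm --deltas '[0, -0.09, -0.05, 0, 0, 0, -0.01, -0.185, -0.15, 0, 0, 0, -0.01, -0.185, -0.3, 0, 0, 0, -0.01, -0.185, -0.4, 0, 0, 0, -0.01, -0.185, -0.5, 0, 0, 0]'

```text
time: 22.3
tool_pos: [0.5505, -0.0186, 0.0629]
tool_rot: [-3.14, -0.0, 1.476]
contact_force: [-0.6, -0.1, -1.5]
opening: 0.0433
```

Request:
jog_arm --deltas '[0, 0, -0.03, 0, 0, 0, 0, 0, -0.06, 0, 0, 0, 0, 0, -0.09, 0, 0, 0, 0, 0, -0.115, 0, 0, 0, 0, 0, -0.115, 0, 0, 0]'

```text
time: 22.72
tool_pos: [0.5511, -0.0184, 0.0529]
tool_rot: [3.141, 0.0, 1.476]
contact_force: [-0.5, -0.1, -1.3]
opening: 0.0436
```

Request:
jog_arm --deltas '[0, 0, 0, 0, 0, 0, 0, 0, 0, 0, 0, 0, 0, 0, 0, 0, 0, 0]'

```text
time: 22.97
tool_pos: [0.5513, -0.0185, 0.0534]
tool_rot: [3.141, 0.0, 1.476]
contact_force: [-0.5, 0.2, -2.5]
opening: 0.0438
```

Request:
jog_arm --deltas '[0, 0, -0.06, 0, 0, 0, 0, 0, -0.06, 0, 0, 0, 0, 0, -0.06, 0, 0, 0]'

```text
time: 23.22
tool_pos: [0.5518, -0.0186, 0.0484]
tool_rot: [3.139, 0.0, 1.476]
contact_force: [-2.3, 1.0, 9.3]
opening: 0.044
```

Request:
jog_arm --deltas '[0, 0, 0, 0, 0, 0, 0, 0, 0, 0, 0, 0, 0, 0, 0, 0, 0, 0, 0, 0, 0, 0, 0, 0]' --claw 0.8

```text
time: 23.55
tool_pos: [0.551, -0.0185, 0.0469]
tool_rot: [3.142, 0.0, 1.476]
contact_force: [0.7, 0.1, -0.0]
opening: 0.066
```

Request:
jog_arm --deltas '[0, 0, 0.05, 0, 0, 0, 0, 0, 0.2, 0, 0, 0, 0, 0, 0.5, 0, 0, 0, 0, 0, 0.8, 0, 0, 0, 0, 0, 1, 0, 0, 0]'

```text
time: 23.97
tool_pos: [0.5518, -0.0186, 0.1499]
tool_rot: [3.139, 0.0, 1.476]
contact_force: [0.5, -0.5, 0.2]
opening: 0.0736
```

Request:
jog_arm --deltas '[-0.1, 0.2, 0.2, 0, 0, 0, -0.2, 0.4, 0.4, 0, 0, 0, -0.3, 0.6, 0.5, 0, 0, 0, -0.45, 0.8, 0.6, 0, 0, 0, -0.55, 1, 0.6, 0, 0, 0]' --claw 1

```text
time: 24.38
tool_pos: [0.4959, 0.0824, 0.2094]
tool_rot: [3.138, -0.0, 1.476]
contact_force: [0.3, 0.4, 0.7]
opening: 0.0919
```

Request:
jog_arm --deltas '[-0.1, 0.2, 0, 0, 0, 0, -0.2, 0.4, 0, 0, 0, 0, -0.3, 0.6, 0, 0, 0, 0, -0.45, 0.8, 0, 0, 0, 0, -0.55, 1, 0, 0, 0, 0]'

```text
time: 24.8
tool_pos: [0.4398, 0.1824, 0.2073]
tool_rot: [-3.141, 0.0, 1.476]
contact_force: [0.5, 0.5, -0.5]
opening: 0.092
```

Request:
jog_arm --deltas '[-0.1, 0.2, 0, 0, 0, 0, -0.2, 0.4, 0, 0, 0, 0, -0.35, 0.6, 0, 0, 0, 0, -0.5, 0.8, 0, 0, 0, 0, -0.55, 0.9, 0, 0, 0, 0]'

```text
time: 25.22
tool_pos: [0.3842, 0.2731, 0.2073]
tool_rot: [-3.141, -0.0, 1.478]
contact_force: [0.2, -0.4, 0.5]
opening: 0.0921
```

Request:
jog_arm --deltas '[0, 0, 0, 0, 0, 0, 0, 0, 0, 0, 0, 0]'

```text
time: 25.38
tool_pos: [0.3862, 0.2716, 0.2072]
tool_rot: [3.141, 0.0, 1.478]
contact_force: [0.3, 0.2, 0.3]
opening: 0.0916
```

Run:
```python
import sys; sys.argv=['w','w4']
exec(open('w.py').read())
```

```text
tcp [0.3865 0.2711 0.2072] yaw 1.4766 t 25.4333
```

View pics/w4.png

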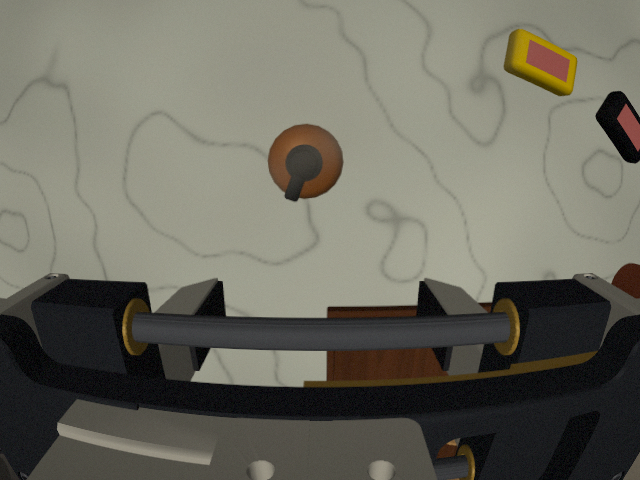

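The hand wash is at (305,161) from almost directly above, with its pump nozzle pointing down-left.

Run:
```python
from blob import *
wb('w4',(250,105,360,215),lambda h,s,v:(h<20)&(s>120),.06)
wb('w4',(250,105,360,215),lambda h,s,v:(h<20)&(s>120),.05)
im,p=load('w4'); print(onz(p,305,162,.09,True))
```

```text
px [304. 162.] rect mm 378.4 328.7 size 53.6 58.0 long axis 120.6 circ 379.8 329.4 29.3
px [304. 162.] rect mm 377.9 328.2 size 55.4 59.9 long axis 120.6 circ 379.3 328.9 30.2
[0.38111625 0.32993767 0.09      ]
```

Request:
jog_arm --deltas '[-0.03, 0.2, 0, 0, 0, 0, -0.06, 0.4, 0, 0, 0, 0, -0.06, 0.585, 0, 0, 0, 0, -0.06, 0.585, -0.2, 0, 0, 0, -0.06, 0.585, -0.4, 0, 0, 0]'

```text
time: 25.85
tool_pos: [0.3817, 0.3303, 0.1673]
tool_rot: [3.139, -0.002, 1.476]
contact_force: [-0.2, 0.4, 0.4]
opening: 0.0924
```

Request:
jog_arm --deltas '[0, 0, -0.2, 0, 0, 0, 0, 0, -0.4, 0, 0, 0, 0, 0, -0.6, 0, 0, 0, 0, 0, -0.8, 0, 0, 0, 0, 0, -0.9, 0, 0, 0]'

```text
time: 26.27
tool_pos: [0.3801, 0.3284, 0.0749]
tool_rot: [-3.139, 0.002, 1.475]
contact_force: [-1.0, -0.2, -0.2]
opening: 0.0921
```

Request:
jog_arm --deltas '[0, 0, 0, 0, 0, 0, 0, 0, 0, 0, 0, 0, 0, 0, 0, 0, 0, 0]'

```text
time: 26.52
tool_pos: [0.381, 0.3301, 0.078]
tool_rot: [3.14, -0.001, 1.476]
contact_force: [0.4, 0.2, 0.2]
opening: 0.0914
```

Request:
jog_arm --deltas '[0, 0, -0.1, 0, 0, 0, 0, 0, -0.2, 0, 0, 0, 0, 0, -0.265, 0, 0, 0, 0, 0, -0.265, 0, 0, 0, 0, 0, -0.265, 0, 0, 0]'

```text
time: 26.93
tool_pos: [0.3797, 0.3299, 0.0499]
tool_rot: [-3.141, 0.001, 1.476]
contact_force: [-0.1, -0.2, -0.5]
opening: 0.0914
```

Request:
jog_arm --deltas '[0, 0, 0, 0, 0, 0, 0, 0, 0, 0, 0, 0, 0, 0, 0, 0, 0, 0, 0, 0, 0, 0, 0, 0, 0, 0, 0, 0, 0, 0]' --claw 0.4 --newtons 20

```text
time: 27.35
tool_pos: [0.3802, 0.3301, 0.0508]
tool_rot: [3.141, -0.0, 1.476]
contact_force: [-0.1, 0.6, 0.6]
opening: 0.063
```

Request:
jog_arm --deltas '[0, 0, 0, 0, 0, 0, 0, 0, 0, 0, 0, 0, 0, 0, 0, 0, 0, 0]'

```text
time: 27.6
tool_pos: [0.38, 0.33, 0.0507]
tool_rot: [-3.142, -0.0, 1.476]
contact_force: [-0.3, -0.4, 2.9]
opening: 0.0589
```

Request:
jog_arm --deltas '[0, 0, 0.1, 0, 0, 0, 0, 0, 0.2, 0, 0, 0, 0, 0, 0.4, 0, 0, 0, 0, 0, 0.6, 0, 0, 0, 0, 0, 0.7, 0, 0, 0]'

```text
time: 28.02
tool_pos: [0.3811, 0.3306, 0.1234]
tool_rot: [3.138, -0.002, 1.476]
contact_force: [-0.2, 1.1, -1.8]
opening: 0.0586
```

Request:
jog_arm --deltas '[0.14, -0.18, 0, 0, 0, 0, 0.29, -0.36, 0, 0, 0, 0, 0.43, -0.54, 0, 0, 0, 0, 0.57, -0.72, 0, 0, 0, 0, 0.72, -0.9, 0, 0, 0, 0]'

```text
time: 28.43
tool_pos: [0.4525, 0.2391, 0.1209]
tool_rot: [3.141, -0.0, 1.476]
contact_force: [0.1, 0.9, -2.4]
opening: 0.0587
```

Request:
jog_arm --deltas '[0.14, -0.18, 0, 0, 0, 0, 0.29, -0.36, 0, 0, 0, 0, 0.43, -0.54, 0, 0, 0, 0, 0.57, -0.72, 0, 0, 0, 0, 0.72, -0.9, 0, 0, 0, 0]'

```text
time: 28.85
tool_pos: [0.5245, 0.149, 0.1208]
tool_rot: [3.142, 0.0, 1.476]
contact_force: [0.3, 1.1, -2.7]
opening: 0.059
```

Request:
jog_arm --deltas '[0.1, -0.13, 0, 0, 0, 0, 0.2, -0.26, 0, 0, 0, 0, 0.3, -0.4, 0, 0, 0, 0, 0.36, -0.5, 0, 0, 0, 0, 0.36, -0.5, 0, 0, 0, 0]'

```text
time: 29.27
tool_pos: [0.5612, 0.0981, 0.1207]
tool_rot: [3.14, 0.001, 1.474]
contact_force: [-0.2, 0.4, -2.4]
opening: 0.0588
```

Request:
jog_arm --deltas '[0, 0, 0, 0, 0, 0, 0, 0, 0, 0, 0, 0, 0, 0, 0, 0, 0, 0]'

```text
time: 29.52
tool_pos: [0.5595, 0.1008, 0.1205]
tool_rot: [-3.141, -0.0, 1.477]
contact_force: [-0.1, -0.2, -2.3]
opening: 0.0587
```

Request:
jog_arm --deltas '[0.015, -0.02, -0.05, 0, 0, 0, 0.03, -0.045, -0.15, 0, 0, 0, 0.03, -0.045, -0.3, 0, 0, 0, 0.03, -0.045, -0.4, 0, 0, 0, 0.03, -0.045, -0.5, 0, 0, 0]'

```text
time: 29.93
tool_pos: [0.5625, 0.0956, 0.069]
tool_rot: [-3.14, 0.0, 1.476]
contact_force: [-0.3, 0.3, -2.6]
opening: 0.0592
```

Request:
jog_arm --deltas '[0, 0, -0.03, 0, 0, 0, 0, 0, -0.06, 0, 0, 0, 0, 0, -0.09, 0, 0, 0, 0, 0, -0.113, 0, 0, 0, 0, 0, -0.113, 0, 0, 0]'

```text
time: 30.35
tool_pos: [0.5631, 0.0955, 0.0591]
tool_rot: [3.141, -0.0, 1.476]
contact_force: [1.2, 0.7, -2.4]
opening: 0.0593
```

Request:
jog_arm --deltas '[0, 0, 0, 0, 0, 0, 0, 0, 0, 0, 0, 0, 0, 0, 0, 0, 0, 0]'

```text
time: 30.6
tool_pos: [0.5633, 0.0955, 0.0596]
tool_rot: [3.141, -0.0, 1.476]
contact_force: [-0.4, -0.1, -2.3]
opening: 0.059
```

Request:
jog_arm --deltas '[0, 0, -0.007, 0, 0, 0, 0, 0, -0.007, 0, 0, 0, 0, 0, -0.007, 0, 0, 0]'

```text
time: 30.85
tool_pos: [0.5633, 0.0955, 0.0588]
tool_rot: [3.141, -0.0, 1.476]
contact_force: [0.9, 0.1, -1.7]
opening: 0.0587
```

Request:
jog_arm --deltas '[0, 0, 0, 0, 0, 0, 0, 0, 0, 0, 0, 0, 0, 0, 0, 0, 0, 0, 0, 0, 0, 0, 0, 0, 0, 0, 0, 0, 0, 0]' --claw 0.9

```text
time: 31.27
tool_pos: [0.5631, 0.0955, 0.0586]
tool_rot: [3.141, -0.0, 1.476]
contact_force: [0.1, 0.0, -0.1]
opening: 0.0817
```

Request:
jog_arm --deltas '[0, 0, 0.05, 0, 0, 0, 0, 0, 0.2, 0, 0, 0, 0, 0, 0.5, 0, 0, 0, 0, 0, 0.8, 0, 0, 0, 0, 0, 1, 0, 0, 0]'

```text
time: 31.68
tool_pos: [0.5638, 0.0956, 0.1616]
tool_rot: [3.139, -0.0, 1.476]
contact_force: [0.7, -0.4, 0.2]
opening: 0.0824
```

Request:
jog_arm --deltas '[0, 0, 0.2, 0, 0, 0, 0, -0.1, 0.4, 0, 0, 0, -0.05, -0.3, 0.5, 0, 0, 0, -0.1, -0.5, 0.5, 0, 0, 0, -0.15, -0.8, 0.5, 0, 0, 0]' --claw 1

```text
time: 32.1
tool_pos: [0.5482, 0.0161, 0.21]
tool_rot: [3.139, -0.001, 1.478]
contact_force: [0.1, -0.2, -0.8]
opening: 0.0921
```

Request:
jog_arm --deltas '[-0.05, -0.25, 0, 0, 0, 0, -0.08, -0.5, 0, 0, 0, 0, -0.12, -0.75, 0, 0, 0, 0, -0.15, -1, 0, 0, 0, 0]'

```text
time: 32.43
tool_pos: [0.5326, -0.0856, 0.2091]
tool_rot: [3.141, 0.0, 1.476]
contact_force: [-0.1, -0.9, 0.2]
opening: 0.0921
```

Request:
jog_arm --deltas '[-0.05, -0.25, 0, 0, 0, 0, -0.08, -0.5, 0, 0, 0, 0, -0.12, -0.75, 0, 0, 0, 0, -0.15, -1, 0, 0, 0, 0]'

```text
time: 32.77
tool_pos: [0.5176, -0.1856, 0.209]
tool_rot: [3.141, 0.0, 1.476]
contact_force: [0.3, 0.3, 0.9]
opening: 0.0916
```

Request:
jog_arm --deltas '[-0.05, -0.25, 0, 0, 0, 0, -0.08, -0.5, 0, 0, 0, 0, -0.12, -0.75, 0, 0, 0, 0, -0.15, -1, 0, 0, 0, 0]'

```text
time: 33.1
tool_pos: [0.5026, -0.2857, 0.209]
tool_rot: [3.141, 0.0, 1.476]
contact_force: [-0.0, 0.4, -0.1]
opening: 0.0921
```

Request:
jog_arm --deltas '[-0.05, -0.25, 0, 0, 0, 0, -0.08, -0.5, 0, 0, 0, 0, -0.12, -0.75, 0, 0, 0, 0, -0.15, -1, 0, 0, 0, 0]'

```text
time: 33.43
tool_pos: [0.4876, -0.3857, 0.209]
tool_rot: [3.141, 0.0, 1.476]
contact_force: [0.4, -0.2, -0.2]
opening: 0.0918
```

Request:
jog_arm --deltas '[0, -0.2, 0, 0, 0, 0, 0, -0.4, 0, 0, 0, 0, 0, -0.5, 0, 0, 0, 0, 0, -0.5, 0, 0, 0, 0]'

```text
time: 33.77
tool_pos: [0.4875, -0.4363, 0.2083]
tool_rot: [3.142, 0.0, 1.474]
contact_force: [-0.3, 0.7, 0.8]
opening: 0.0918
```

Run:
```python
import sys; sys.argv=['w','w5']
exec(open('w.py').read())
snap('top','top2')
```

```text
tcp [ 0.4878 -0.4347  0.2083] yaw 1.4751 t 33.8167
```

View pics/w5.png

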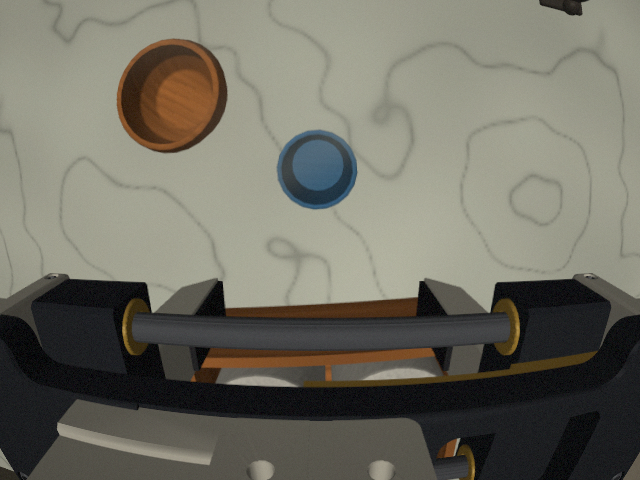

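The tumbler's rim circle is at (317,169), and the bowl is clear at (172,95).

Run:
```python
from blob import *
wb('w5',(265,115,370,220),lambda h,s,v:(h>90)&(h<125)&(s>60),.072)
wb('w5',(105,30,235,160),lambda h,s,v:(h<20)&(s>90),.055)
im,p=load('w5')
for uv in((225,305),(415,300)): print('crate',onz(p,*uv,.11,True).round(3))
im=load('top2')[0]; cv2.imwrite('pics/c2.png',cv2.resize(im[200:330,220:400],None,fx=4,fy=4,interpolation=2)[:,:,::-1])
```

```text
px [316. 169.] rect mm 489.5 -385.4 size 59.6 60.1 long axis 129.8 circ 489.9 -385.2 30.4
px [171.  95.] rect mm 372.0 -306.7 size 98.8 102.7 long axis 173.8 circ 372.3 -306.1 52.1
crate [ 0.413 -0.474  0.11 ]
crate [ 0.553 -0.483  0.11 ]
```

View pics/c2.png

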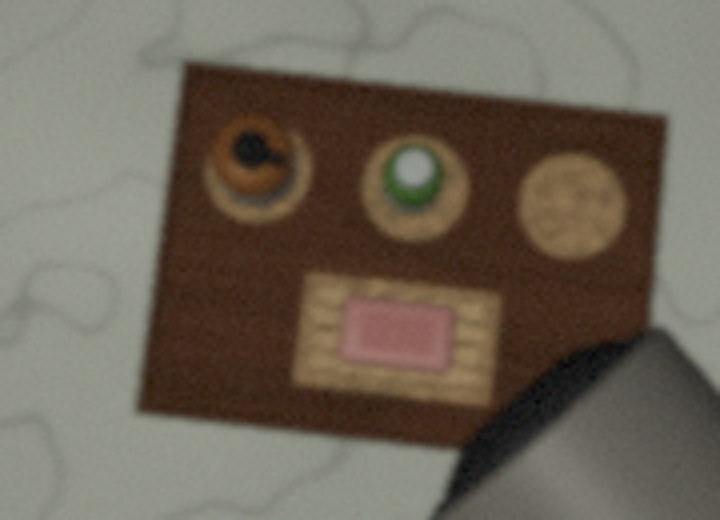

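The hand wash, lotion, dish and soap are all centred on their pads. Next is the tumbler at (0.490, −0.3855).

Request:
jog_arm --deltas '[0.01, 0.2, 0, 0, 0, 0, 0.02, 0.4, 0, 0, 0, 0, 0.02, 0.49, -0.1, 0, 0, 0, 0.02, 0.49, -0.3, 0, 0, 0, 0.02, 0.49, -0.6, 0, 0, 0]'

```text
time: 34.28
tool_pos: [0.4918, -0.3842, 0.1514]
tool_rot: [3.136, 0.004, 1.479]
contact_force: [0.7, -0.2, 0.3]
opening: 0.0917
```

Request:
jog_arm --deltas '[0, 0, -0.2, 0, 0, 0, 0, 0, -0.4, 0, 0, 0, 0, 0, -0.6, 0, 0, 0, 0, 0, -0.8, 0, 0, 0, 0, 0, -0.8, 0, 0, 0]'

```text
time: 34.7
tool_pos: [0.4886, -0.3821, 0.0649]
tool_rot: [-3.136, -0.005, 1.478]
contact_force: [-0.4, 0.9, -1.1]
opening: 0.0922
```

Request:
jog_arm --deltas '[0, 0, 0, 0, 0, 0, 0, 0, 0, 0, 0, 0, 0, 0, 0, 0, 0, 0]'

```text
time: 34.95
tool_pos: [0.4909, -0.3857, 0.0704]
tool_rot: [3.139, 0.002, 1.477]
contact_force: [0.8, 0.3, 0.6]
opening: 0.0917
```

Request:
jog_arm --deltas '[0, 0, -0.1, 0, 0, 0, 0, 0, -0.2, 0, 0, 0, 0, 0, -0.28, 0, 0, 0, 0, 0, -0.28, 0, 0, 0, 0, 0, -0.28, 0, 0, 0]'

```text
time: 35.37
tool_pos: [0.4896, -0.3851, 0.0395]
tool_rot: [-3.14, -0.001, 1.476]
contact_force: [-0.1, 0.2, 0.2]
opening: 0.0917
```

Request:
jog_arm --deltas '[0, 0, 0, 0, 0, 0, 0, 0, 0, 0, 0, 0, 0, 0, 0, 0, 0, 0, 0, 0, 0, 0, 0, 0, 0, 0, 0, 0, 0, 0]' --claw 0.4 --newtons 18

```text
time: 35.78
tool_pos: [0.4902, -0.3856, 0.0408]
tool_rot: [3.141, 0.0, 1.476]
contact_force: [-0.1, -0.3, 0.5]
opening: 0.0631
```

Request:
jog_arm --deltas '[0, 0, 0, 0, 0, 0, 0, 0, 0, 0, 0, 0, 0, 0, 0, 0, 0, 0]'

```text
time: 36.03
tool_pos: [0.49, -0.3856, 0.0408]
tool_rot: [3.141, 0.0, 1.476]
contact_force: [-0.9, 0.2, 2.7]
opening: 0.0604
```

Request:
jog_arm --deltas '[0, 0, 0.1, 0, 0, 0, 0, 0, 0.2, 0, 0, 0, 0, 0, 0.4, 0, 0, 0, 0, 0, 0.6, 0, 0, 0, 0, 0, 0.7, 0, 0, 0]'

```text
time: 36.45
tool_pos: [0.4911, -0.3863, 0.1139]
tool_rot: [3.138, 0.003, 1.476]
contact_force: [1.1, -0.6, -1.5]
opening: 0.0603
```

Request:
jog_arm --deltas '[0.04, 0.2, 0, 0, 0, 0, 0.08, 0.4, 0, 0, 0, 0, 0.12, 0.6, 0, 0, 0, 0, 0.16, 0.8, 0, 0, 0, 0, 0.2, 1, 0, 0, 0, 0]'

```text
time: 36.87
tool_pos: [0.5102, -0.2845, 0.111]
tool_rot: [3.141, 0.0, 1.476]
contact_force: [0.6, -0.5, -2.1]
opening: 0.0604
```

Request:
jog_arm --deltas '[0.04, 0.2, 0, 0, 0, 0, 0.08, 0.4, 0, 0, 0, 0, 0.12, 0.6, 0, 0, 0, 0, 0.16, 0.8, 0, 0, 0, 0, 0.2, 1, 0, 0, 0, 0]'

```text
time: 37.28
tool_pos: [0.5303, -0.1844, 0.111]
tool_rot: [3.141, 0.0, 1.476]
contact_force: [1.0, 0.1, -1.8]
opening: 0.0602
```

Request:
jog_arm --deltas '[0.04, 0.15, 0, 0, 0, 0, 0.08, 0.3, 0, 0, 0, 0, 0.1, 0.45, 0, 0, 0, 0, 0.1, 0.53, 0, 0, 0, 0, 0.1, 0.53, 0, 0, 0, 0]'

```text
time: 37.7
tool_pos: [0.54, -0.1309, 0.1108]
tool_rot: [-3.141, -0.0, 1.478]
contact_force: [0.7, 0.2, -1.5]
opening: 0.0605
```

Request:
jog_arm --deltas '[0, 0, 0, 0, 0, 0, 0, 0, 0, 0, 0, 0, 0, 0, 0, 0, 0, 0]'

```text
time: 37.95
tool_pos: [0.54, -0.1334, 0.1106]
tool_rot: [3.141, 0.0, 1.475]
contact_force: [0.4, 0.2, -1.3]
opening: 0.0603
```

Request:
jog_arm --deltas '[0, 0.01, -0.05, 0, 0, 0, 0, 0.01, -0.15, 0, 0, 0, 0, 0.01, -0.3, 0, 0, 0, 0, 0.01, -0.4, 0, 0, 0, 0, 0.01, -0.5, 0, 0, 0]'

```text
time: 38.37
tool_pos: [0.5395, -0.1315, 0.059]
tool_rot: [-3.14, -0.0, 1.476]
contact_force: [-0.7, 0.0, -2.5]
opening: 0.0601
```

Request:
jog_arm --deltas '[0, 0, -0.03, 0, 0, 0, 0, 0, -0.06, 0, 0, 0, 0, 0, -0.09, 0, 0, 0, 0, 0, -0.12, 0, 0, 0, 0, 0, -0.12, 0, 0, 0]'

```text
time: 38.78
tool_pos: [0.5404, -0.1316, 0.0488]
tool_rot: [3.141, 0.0, 1.476]
contact_force: [0.7, -0.3, -2.1]
opening: 0.0603
```

Request:
jog_arm --deltas '[0, 0, 0, 0, 0, 0, 0, 0, 0, 0, 0, 0, 0, 0, 0, 0, 0, 0]'

```text
time: 39.03
tool_pos: [0.5402, -0.1315, 0.0487]
tool_rot: [3.141, 0.0, 1.476]
contact_force: [0.5, 0.2, -2.2]
opening: 0.0605
```

Set down. I'll release, rise, back off along −y and look.

Request:
jog_arm --deltas '[0, 0, 0, 0, 0, 0, 0, 0, 0, 0, 0, 0, 0, 0, 0, 0, 0, 0, 0, 0, 0, 0, 0, 0, 0, 0, 0, 0, 0, 0]' --claw 0.9

```text
time: 39.45
tool_pos: [0.5402, -0.1315, 0.0487]
tool_rot: [3.141, 0.0, 1.476]
contact_force: [-0.4, 0.1, 0.6]
opening: 0.0824
```

Request:
jog_arm --deltas '[0, 0, 0.05, 0, 0, 0, 0, 0, 0.2, 0, 0, 0, 0, 0, 0.5, 0, 0, 0, 0, 0, 0.8, 0, 0, 0, 0, 0, 1, 0, 0, 0]'

```text
time: 39.87
tool_pos: [0.5408, -0.1317, 0.1516]
tool_rot: [3.139, 0.001, 1.476]
contact_force: [0.1, 0.5, -0.1]
opening: 0.0831
```

Request:
jog_arm --deltas '[0, -0.1, 0.2, 0, 0, 0, 0, -0.3, 0.4, 0, 0, 0, 0, -0.5, 0.6, 0, 0, 0, -0.1, -0.8, 0.8, 0, 0, 0, -0.2, -1, 0.9, 0, 0, 0]'

```text
time: 40.28
tool_pos: [0.5206, -0.2336, 0.2416]
tool_rot: [3.138, 0.003, 1.477]
contact_force: [-0.2, 0.6, 1.0]
opening: 0.0825
```

Request:
jog_arm --deltas '[0, -0.2, 0, 0, 0, 0, 0, -0.4, 0, 0, 0, 0, 0, -0.4, 0, 0, 0, 0, 0, -0.4, 0, 0, 0, 0]'

```text
time: 40.62
tool_pos: [0.5197, -0.2721, 0.2386]
tool_rot: [-3.142, -0.0, 1.474]
contact_force: [-0.7, 0.3, 0.1]
opening: 0.0823
```

Run:
```python
import sys; sys.argv=['w','w6']
exec(open('w.py').read())
im,p=snap('top','top3'); snap('side','side3')
a=cv2.resize(im[110:340,150:480],None,fx=2.4,fy=2.4,interpolation=2); cv2.imwrite('pics/c3.png',a[:,:,::-1])
```

```text
tcp [ 0.5198 -0.2712  0.2385] yaw 1.4755 t 40.6667
```

View pics/c3.png

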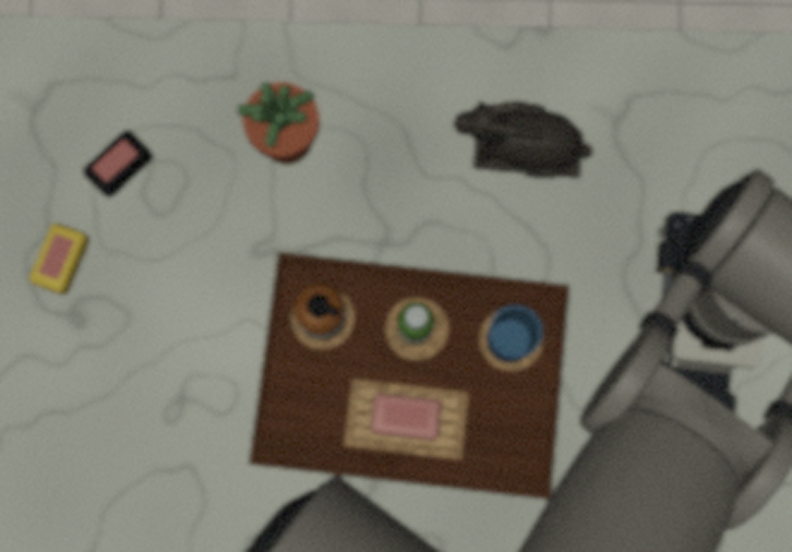

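View pics/w6.png

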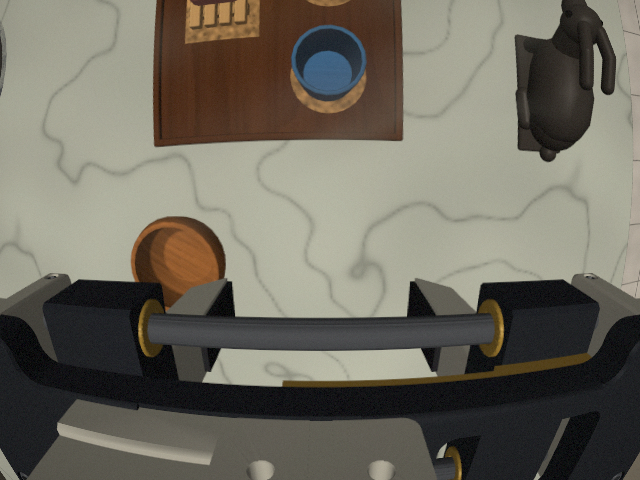

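Everything is in place and upright. A numeric check from the final top image before I hand in:

Run:
```python
from blob import *
im,p=load('top3')
def tr(P): # tray frame
    y=np.array([.0219,.2288]);y/=np.linalg.norm(y);x=np.array([y[1],-y[0]]);o=np.array([.5515,-.0182])-.055*x;d=P[:2]-o;return (d@x*1000).round(1),(d@y*1000).round(1)
hsv=cv2.cvtColor(im,cv2.COLOR_RGB2HSV).astype(int);h,s,v=hsv[...,0],hsv[...,1],hsv[...,2]
def c(box,m,z,n):
    x0,y0,x1,y1=box; k=np.argwhere(m[y0:y1,x0:x1])[:,::-1]+[x0,y0]; P=np.array([onz(p,a,b,z) for a,b in k]).mean(0); print(n,len(k),'tray mm',tr(P))
c((303,232,342,262),(s<45)&(v>105),.092,'lotion cap')
c((348,232,380,266),(h>95)&(h<125)&(s>90),.055,'tumbler')
c((272,228,300,250),(v<42)&(s<120),.09,'handwash pump (incl. nozzle)')
c((300,268,340,298),((h<8)|(h>168))&(s>60),.057,'soap')
c((285,262,355,308),(v>85)&(s>50),.02,'dish+pad')
print(robot.observe()['contact_force'])
robot.hand_in()
```

```text
lotion cap 75 tray mm (np.float64(55.9), np.float64(2.5))
tumbler 333 tray mm (np.float64(56.4), np.float64(-114.2))
handwash pump (incl. nozzle) 49 tray mm (np.float64(55.2), np.float64(112.6))
soap 407 tray mm (np.float64(-55.1), np.float64(1.0))
dish+pad 1478 tray mm (np.float64(-55.8), np.float64(-0.0))
[-0.17189272 -0.29751034  0.01577433]
the job is handed in; nothing more can be done
```

The guest tray is laid out and handed in after about 41 s of the 134 s allowed. The hand wash is on the left pad nearest the basin, the lotion in the middle and the tumbler on the right. The dish lies on the oblong pad with the soap on top, lengthwise.

- **Positions:** In the last top image the lotion, tumbler, hand wash and soap are all within about 3 mm of their target centres. The hand wash figure was taken from its pump, with the nozzle included. The dish could not be told apart from the cork in that image, so its place rests on where the gripper set it down (about 1 mm off) and on how the pictures look.
- **State:** In the pictures everything is upright, the bowl, hare and plant look unmoved, and the gripper is clear with no contact force.
- **One slip:** When setting the lotion down I lowered it about 6 mm too far, pressing briefly at about 9 N. The bottle slid in the grip and stayed upright and centred.

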